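Make up two kits for the coffee tasting room

ROBOT

A 6-joint arm with a two-finger parallel gripper is mounted at the origin on the work surface. World frame = base frame: x ahead of the robot, y to its left, z up, the work surface at z = 0. Lengths are in m, angles in rad, forces in N, time in s.
With the tool pointing down it reaches from about 0.3 to 0.775 m from the base axis. Payload 14.6 kg.
Tool frame: the origin (TCP) lies between the finger pads; the fingertips stand 8 mm ahead of it and the grasp point (between the pads) lies 11 mm behind it (ctrl.tip_reach is the distance from the TCP to the fingertips, in m); y points along the fingers, z is the direction in which the jaws open and shut, and the axes are right-handed (so a half turn about y gives the same grasp; the last joint's range is limited). The gripper opens to 94 mm and grips with 3 to 60 N. Pads are 16 mm wide; open, the fingers measure 119 mm over their backs; the gripper's body (75 mm by 177 mm) begins 78 mm behind the grasp point.
Start: joints at [-1.197, 0.3, 1.521, -0, 1.321, -0.067], TCP at [0.235, -0.497, 0.186] pointing down, gripper open.
Joint ranges: [-3.03, 3.03], [-0.79, 2.21], [0.23, 2.52], [-1.04, 4.18], [0, 3.07], [-2.55, 2.55]. Speed limits (rad/s): [2.22, 2.22, 2.57, 3.14, 3.14, 3.14].

INTERFACE

Orientations are given as [roll, pitch, yaw] about the fixed x, y, z axes, in that order (R = Rz(yaw) Ry(pitch) Rx(roll)).
In Python, from station import ctrl gives the robot as it stands.
- The arm moves only by the tool play_rows, never from a script. Its arguments are lists of equal length, an entry for each row: "twist": the turn, a rotation vector about the world's x, y, z as a fraction of full scale, a list of three; "travel": the shift along the world's x, y, z as a fraction of full scale, a list of three; "grip": the gripper's target within -1 to 1 (shut at 1, half-way at 0, fully open at -1). A call has 1 to 12 rows; each row shifts and turns the commanded pose from where the row before left it; what a row does not reach is not made up. Full scale, the value 1, is 5 cm for a shift and 90 degrees for a turn. A row lasts 1/10 s, in which the tool goes at most 50 mm and 8.59 degrees, less where a joint would pass 70% of its speed; a pose out of reach is approached as far as the arm can. A call with a number of a shift or a turn outside -1 to 1 is refused whole. A call with a gripper value outside its range is refused whole. The fingers move at their own pace and stop on an object; "force" is the grip in N (left out, the last holds). Time passes only in rows, so rows that do not move let the fingers close. It gives the time, the measured TCP pose, the force and the opening at its end, in the units of the state.
- ctrl.get_obs(): the state, without advancing time (a new reading comes with each control period).
- ctrl.camera(name): name is "side" or "top" or "wrist"; returns a dict with "img" (420x560x3 uint8, red, green, blue), "vfov" (degrees; the focal length in pixels is half the picture's height over the tangent of half this angle, whatever the lens; pixels are square), "cx", "cy" (the principal point, pixels), "rvec" (rotation vector, rad) and "tvec" (3), from world to camera coordinates, as OpenCV has them. Camera axes: x right, y down, z forward; pixel columns grow to the right and rows downward; lengths in m; the calibration is good to about 2 mm. The wrist camera is an equidistant fisheye: a pixel r from the principal point sees the ray r / f radians off the axis. A picture is of the moment at which its call begins. There is no depth.
- ctrl.hand_in(): hands the job in, once; it reports no verdict.
Trained networks look in a picture, given as the dict that the camera call returned (one of the last four; its "shot" number tells which), for a name from the list of things; names that differ only in an ending like _2 or _b are one class to them, and where a whole thing is asked for, a point or a joint stands for the part that bears it (a point fixed in the world has none). Each returns a list of dicts, best first, with "confidence" (0 to 1); they miss things now and then, are a little off and sometimes report something else, mostly with a low value. They report only what shows in the picture. A call takes as long as a camera call. They do not tell look-alikes from the thing itself.
- ctrl.boxes_of(name, picture): "point" ([column, row] in pixels, amid what is visible of it).
- ctrl.trace(name, picture): "pixels" (420x560 bool, what is visible of it) and "point" ([column, row] in pixels, amid what is visible of it).
The state is a dict: "time_s": time; "qpos": joint angles; "joint_vel": joint speeds; "tau": joint torques, N m; "ee_pos": TCP position; "eef_rot": TCP orientation; "force": force on the tool from outside, world axes, zero at the start; "moment": the same for the moment, N m; "grip_width": finger opening in m.
Only numpy, scipy, OpenCV 4.12 (cv2) and the standard library are available. Lean on these libraries where they do the work, as an engineer would, in place of code of your own. Each camera call takes 0.05 s, during which the arm holds its last target.

TASK

Make up the two kit trays from the stock on the table, one thing to a bay, each standing upright on the floor of its bay, counting bays from the end with the handle: in the three-bay tray the sample jar, then the larger brass weight, then the timer; in the two-bay tray the steel dosing cup, then the closed tin. Leave the two white cups and the small brass weight where they are, and knock none of the stock over.

Things in the scene. Friction and masses are not known exactly. Their poses are not given: they have to be found in the camera images.
- jar_mid (a point): Sealed sample jar of dark brown beans with a black screw lid: round, straight-sided, 46 mm in diameter, 72 mm tall, about 160 g. Loose, starts standing upright on the table; this point is its centre, half-way up on its axis, its z axis points up.
- weight_mid (a point): The larger of the two brass check weights: plain cylinder 44 mm in diameter and 44 mm high with a narrow neck and a 26 mm knob on top, 64 mm tall in all, about 500 g. Loose, starts standing upright on the table; this point is its centre, half-way up on its axis, its z axis points up.
- timer_mid (a point): White box-shaped timer standing on end, 56 mm (its x) by 36 mm (its y) and 66 mm tall, small blank screen on one broad face, two grey buttons on top, about 120 g. Loose, starts standing upright on the table; this point is its centre, half-way up on its axis, its z axis points up.
- scoop_cup_mid (a point): Steel dosing cup, open at the top, without handle: round, straight-sided, 58 mm in diameter, 62 mm tall, wall 3 mm, about 140 g. Loose, starts standing upright on the table; this point is its centre, half-way up on its axis, its z axis points up.
- tin_mid (a point): Closed steel tin with a flat lid and a dark band near the top: round, straight-sided, 60 mm in diameter, 60 mm tall, about 150 g. Loose, starts standing upright on the table; this point is its centre, half-way up on its axis, its z axis points up.
- tray3: Kit tray, three bays in a row, dark floor, aluminium walls, 244 x 84 mm. Low loop handle 30 mm out of its -x end. Bays 76 mm square inside, 80 mm apart; walls 4 mm thick, to 10 mm above the table; floor at 3 mm. Fixed. Origin: centre of the underside; x along the row. Bay centres (y = 0) from the handle: first x = -80 mm, second 0, third +80 mm.
- tray2: Kit tray, two bays in a row, dark floor, aluminium walls, 164 x 84 mm. Low loop handle 30 mm out of its -x end. Bays 76 mm square inside, 80 mm apart; walls 4 mm thick, to 10 mm above the table; floor at 3 mm. Fixed. Origin: centre of the underside; x along the row. Bay centres (y = 0) from the handle: first x = -40 mm, second x = +40 mm.
- cup_a_mid (a point): Empty white tasting cup, not part of the kits: flared, 72 mm across the rim, 58 mm tall, loose. This point is its centre, half-way up.
- cup_b_mid (a point): A second, identical empty white tasting cup, not part of the kits. This point is its centre, half-way up.
- small_weight_mid (a point): The smaller brass check weight, not part of the kits: same shape as the larger, 29 mm in diameter, 42 mm tall, loose. This point is its centre, half-way up.
Not all that is in view belongs to the job. What is shaped like the part that bears timer_mid but purple or red is not meant.

How it is judged:
At the end, for the whole second after the job is handed in: Each of the five things is in its own bay as asked: centre within 21 mm of the bay centre along each tray axis and 4 mm of its standing height, upright within 0.08 rad, released and at rest; the white cups and the small weight are within 30 mm of where they began (x of jar_mid in the frame of tray3 between -0.101 and -0.059 m and y of jar_mid in the frame of tray3 between -0.021 and 0.021 m and z of jar_mid in the frame of tray3 between 0.035 and 0.043 m and angle between each of jar_mid, weight_mid, timer_mid, scoop_cup_mid, tin_mid's own z axis and vertical below 0.08 rad and linear speed of each of jar, weight, timer, scoop_cup, tin below 0.02 m/s and contact force between each of jar, weight, timer, scoop_cup, tin and the fingers below 0.05 N and x of weight_mid in the frame of tray3 between -0.021 and 0.021 m and y of weight_mid in the frame of tray3 between -0.021 and 0.021 m and z of weight_mid in the frame of tray3 between 0.031 and 0.039 m and x of timer_mid in the frame of tray3 between 0.059 and 0.101 m and y of timer_mid in the frame of tray3 between -0.021 and 0.021 m and z of timer_mid in the frame of tray3 between 0.032 and 0.04 m and x of scoop_cup_mid in the frame of tray2 between -0.061 and -0.019 m and y of scoop_cup_mid in the frame of tray2 between -0.021 and 0.021 m and z of scoop_cup_mid in the frame of tray2 between 0.03 and 0.038 m and x of tin_mid in the frame of tray2 between 0.019 and 0.061 m and y of tin_mid in the frame of tray2 between -0.021 and 0.021 m and z of tin_mid in the frame of tray2 between 0.029 and 0.037 m and distance of each of cup_a_mid, cup_b_mid, small_weight_mid from where it was at the start of the episode below 0.03 m); the robot touches nothing.
It fails at once if a white cup or the small weight is shifted by more than 30 mm (distance of any of cup_a_mid, cup_b_mid, small_weight_mid from where it was at the start of the episode above 0.03 m).
It fails at once if a piece of the stock is knocked over (tilted by more than 0.7 rad) (angle between any of jar_mid, weight_mid, timer_mid, scoop_cup_mid, tin_mid, cup_a_mid, cup_b_mid, small_weight_mid's own z axis and vertical above 0.7 rad).
It also fails if it takes over 141 s, if anything falls off the work surface, if the arm or the gripper's body presses on something with over 40 N, if the wrist force passes 120 N, or if a joint passes its speed limit or range.

## Working session

There is one attempt and no reset: what is moved stays moved. The work goes in short steps, Python scripts to look and compute and a tool call to move; the robot and the scene stay as the last step left them, time stands still between calls to the robot, and variables do not carry over. Pictures are saved under pics/ and viewed, and the job is handed in when it is done.

Besides the shell and the picture viewer there is one more tool, called after "Request:" as name(argument=value, ...), one argument or row to a line, values as JSON. play_rows: Moves the arm, as the interface text tells. Its arguments: {"type":"object","properties":{"twist":{"type":"array"},"travel":{"type":"array"},"grip":{"type":"array"},"force":{"type":"number"}},"required":["twist","travel","grip"]}

```bash
ls; mkdir -p pics; cat > h.py <<'E'
import numpy as np, cv2
from station import ctrl
def shot(name,fn=None):
    c=ctrl.camera(name)
    if fn: cv2.imwrite('pics/'+fn,cv2.cvtColor(c['img'],cv2.COLOR_RGB2BGR))
    return c
def ray(c,p):
    f=210/np.tan(np.radians(c['vfov'])/2)
    R,_=cv2.Rodrigues(np.array(c['rvec'],float)); t=np.array(c['tvec'],float).ravel()
    d=np.array([(p[0]-c['cx'])/f,(p[1]-c['cy'])/f])
    if c.get('name')=='wrist':
        r=np.hypot(*d); v=np.array([*(d/r*np.sin(r) if r>0 else d),np.cos(r)])
    else: v=np.array([*d,1.])
    return -R.T@t, R.T@v
def atz(c,p,z):
    o,v=ray(c,p); return o+v*(z-o[2])/v[2]
def proj(c,X):
    f=210/np.tan(np.radians(c['vfov'])/2)
    R,_=cv2.Rodrigues(np.array(c['rvec'],float)); t=np.array(c['tvec'],float).ravel()
    X=R@np.array(X,float)+t; return X[:2]/X[2]*f+[c['cx'],c['cy']]
E
python3 - <<'E'
from h import *
for n in ['top','side','wrist']:
    c=shot(n,n+'0.png'); print({k:v for k,v in c.items() if k!='img'})
    o,v=ray(c,(280,210)); print(o,v)
print(ctrl.get_obs())
E
```

```text
pics
{'vfov': 56.015348789571, 'cx': 286.5045721556678, 'cy': 216.5512522618086, 'rvec': array([ 2.17792289, -2.15837402,  0.10738444]), 'tvec': array([-0.06411239,  0.45348378,  0.87676112]), 'shot': 1}
[ 0.36294557 -0.06264776  0.9180489 ] [ 0.11760806  0.01954045 -0.99314312]
{'vfov': 52.81873699962682, 'cx': 277.4027029748852, 'cy': 209.71779283376736, 'rvec': array([ 2.42385255, -0.15067623,  0.06330471]), 'tvec': array([-0.46274673,  0.02968875,  0.97151086]), 'shot': 2}
[ 0.37803361 -0.66663288  0.75600298] [ 0.09224394  0.64793501 -0.7561147 ]
{'vfov': 65.70646984690485, 'cx': 281.5737770981341, 'cy': 208.3889973266523, 'rvec': array([-2.47951216,  1.57244905,  0.18753822]), 'tvec': array([-0.54873521, -0.02388182,  0.38988077]), 'shot': 3}
[ 0.29570463 -0.46744941  0.38436637] [-0.21873275 -0.09725745 -0.97095053]
{'time_s': 0.15, 'qpos': array([-1.19661550e+00,  3.00332523e-01,  1.52138621e+00, -1.10808754e-05,
        1.32072677e+00, -6.66083832e-02]), 'joint_vel': array([ 0.00050561, -0.00175189, -0.00267867,  0.00020659, -0.00052831,
       -0.00023591]), 'tau': array([ 8.85389927e-04, -5.31963265e+01, -3.52818525e+01,  7.08368607e-02,
        2.36389157e-02, -1.00890413e-04]), 'ee_pos': array([ 0.23457531, -0.49724346,  0.1854448 ]), 'eef_rot': array([-1.57164800e+00,  4.60550999e-05, -2.70080071e+00]), 'force': array([0.65039557, 0.47579888, 0.58850587]), 'moment': array([ 0.00470549, -0.00160258,  0.02093059]), 'grip_width': 0.09390931060430426}
```

View pics/top0.png

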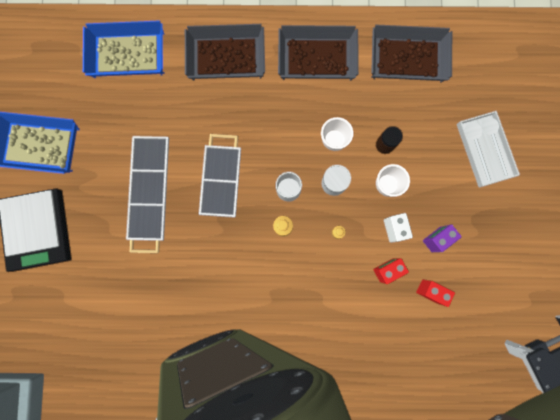

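View pics/side0.png

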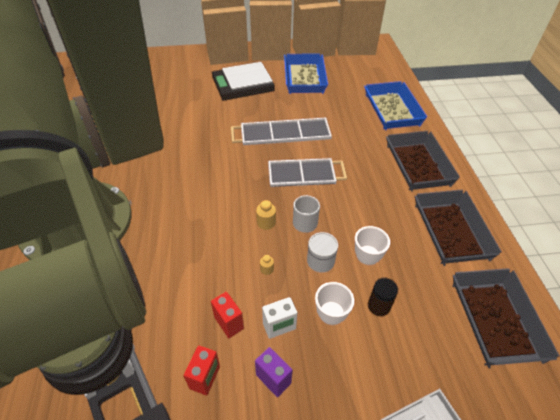

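View pics/wrist0.png

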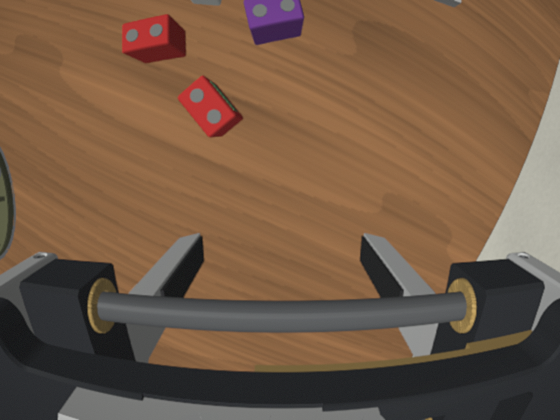

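```bash
cat > loc.py <<'E'
from h import *
from scipy.optimize import minimize
def hullmask(c,pts):
    q=np.array([proj(c,p) for p in pts]); h=cv2.convexHull((q*16).astype(np.int32))
    m=np.zeros((420,560),np.uint8); cv2.fillConvexPoly(m,h,1,shift=4); return m.astype(bool)
def cyl(profile): # list of (r,z)
    a=np.linspace(0,2*np.pi,32,endpoint=False)
    return lambda x,y,w=0:[(x+r*np.cos(t),y+r*np.sin(t),z) for r,z in profile for t in a]
def box(lx,ly,z0,z1):
    def f(x,y,w=0):
        cc,s=np.cos(w),np.sin(w)
        return [(x+cc*u-s*v,y+s*u+cc*v,z) for u in(-lx/2,lx/2) for v in(-ly/2,ly/2) for z in(z0,z1)]
    return f
M={'jar_mid':cyl([(.023,0),(.023,.072)]),'weight_mid':cyl([(.022,0),(.022,.044),(.013,.064)]),
'timer_mid':box(.056,.036,0,.066),'scoop_cup_mid':cyl([(.029,0),(.029,.062)]),'tin_mid':cyl([(.03,0),(.03,.06)]),
'cup_a_mid':cyl([(.025,0),(.036,.058)]),'small_weight_mid':cyl([(.0145,0),(.0145,.029),(.0085,.042)]),
'tray3':box(.244,.084,0,.01),'tray2':box(.164,.084,0,.01)}
def soft(m): return cv2.GaussianBlur(m.astype(np.float32),(0,0),2)
def fit(name,obs,x0,w0=None):
    f=M[name]
    T=[(c,soft(m)) for c,m in obs]
    def cost(p): return sum(np.abs(soft(hullmask(c,f(*p)))-t).sum()/t.sum() for c,t in T)
    p0=list(x0[:2])+([w0] if w0 is not None else [])
    n=len(p0); S=np.vstack([p0]+[np.array(p0)+np.eye(n)[i]*(.008 if i<2 else .15) for i in range(n)])
    r=minimize(cost,p0,method='Nelder-Mead',options=dict(initial_simplex=S,xatol=2e-4,fatol=1e-4))
    return r.x,r.fun/len(T)
E
python3 - <<'E'
from loc import *
import pickle
out={}
ct=shot('top'); cs=shot('side')
pickle.dump((ct,cs),open('cams.pkl','wb'))
ov=[ct['img'].copy(),cs['img'].copy()]
for n in list(M):
    D=[]
    for i,c in enumerate((ct,cs)):
        r=ctrl.trace(n,c); 
        for d in r:
            print(n,i,round(d['confidence'],2),np.round(d['point']),d['pixels'].sum(), np.round(atz(c,d['point'],.03),3))
        D.append(r)
        for d in r[:1]: ov[i][d['pixels']]=ov[i][d['pixels']]//2+np.array([0,127,0],np.uint8)
    out[n]=[[(d['confidence'],d['point'],d['pixels']) for d in r] for r in D]
pickle.dump(out,open('tr.pkl','wb'))
for i in (0,1): cv2.imwrite(f'pics/ov{i}.png',ov[i][:,:,::-1])
E
```

```text
jar_mid 0 0.98 [388. 141.] 493 [ 0.631 -0.293  0.03 ]
jar_mid 1 0.59 [381. 295.] 811 [ 0.633 -0.285  0.03 ]
weight_mid 0 0.71 [287. 225.] 314 [ 0.434 -0.061  0.03 ]
weight_mid 1 0.65 [268. 211.] 461 [ 0.439 -0.044  0.03 ]
timer_mid 0 0.81 [441. 238.] 689 [ 0.408 -0.407  0.03 ]
timer_mid 0 0.79 [391. 268.] 609 [ 0.339 -0.295  0.03 ]
timer_mid 0 0.72 [402. 223.] 582 [ 0.442 -0.32   0.03 ]
timer_mid 0 0.57 [434. 293.] 609 [ 0.286 -0.388  0.03 ]
timer_mid 1 0.87 [202. 370.] 1248 [ 0.288 -0.386  0.03 ]
timer_mid 1 0.86 [228. 317.] 972 [ 0.335 -0.293  0.03 ]
timer_mid 1 0.68 [280. 316.] 1025 [ 0.433 -0.303  0.03 ]
timer_mid 1 0.6 [273. 369.] 1165 [ 0.408 -0.4    0.03 ]
timer_mid 1 0.24 [267. 214.] 477 [ 0.435 -0.052  0.03 ]
timer_mid 1 0.19 [281. 126.] 2067 [0.509 0.257 0.03 ]
scoop_cup_mid 0 0.67 [290. 186.] 583 [ 0.524 -0.067  0.03 ]
scoop_cup_mid 1 0.69 [305. 212.] 871 [ 0.522 -0.058  0.03 ]
tin_mid 0 0.56 [336. 177.] 696 [ 0.545 -0.173  0.03 ]
tin_mid 1 0.82 [324. 251.] 954 [ 0.542 -0.169  0.03 ]
cup_a_mid 0 0.55 [334. 135.] 798 [ 0.644 -0.167  0.03 ]
cup_a_mid 1 0.59 [371. 244.] 1046 [ 0.646 -0.164  0.03 ]
small_weight_mid 1 0.8 [266. 262.] 219 [ 0.419 -0.181  0.03 ]
small_weight_mid 1 0.68 [308. 210.] 856 [ 0.53  -0.053  0.03 ]
tray3 0 0.89 [146. 193.] 4202 [0.505 0.259 0.03 ]
tray3 0 0.88 [219. 176.] 2705 [0.544 0.094 0.03 ]
tray3 1 0.82 [282. 128.] 2003 [0.509 0.251 0.03 ]
tray3 1 0.73 [302. 172.] 1671 [0.536 0.073 0.03 ]
tray2 0 0.89 [146. 193.] 4202 [0.505 0.259 0.03 ]
tray2 0 0.88 [219. 176.] 2705 [0.544 0.094 0.03 ]
tray2 1 0.82 [282. 128.] 2003 [0.509 0.251 0.03 ]
tray2 1 0.73 [302. 172.] 1671 [0.536 0.073 0.03 ]
```

```bash
python3 - <<'E'
from loc import *
import pickle
ct,cs=pickle.load(open('cams.pkl','rb')); tr=pickle.load(open('tr.pkl','rb'))
sel={n:(0,0) for n in M}; sel['timer_mid']=(2,2); sel['tray2']=(1,1); sel['small_weight_mid']=(None,0)
ov=[ct['img'].copy(),cs['img'].copy()]; P={}
for n in M:
    allobs=[]
    for k,(i,c) in enumerate(zip(sel[n],(ct,cs))):
        if i is not None: allobs.append((k,c,tr[n][k][i][2]))
    x0=atz(allobs[0][1],tr[n][allobs[0][0]][sel[n][allobs[0][0]]][1],.03)
    ws=[None] if n not in('timer_mid','tray3','tray2') else ([0,.8,-.8,1.5] if n=='timer_mid' else [-.05,.1])
    res=[]
    for sub in ([a[1:] for a in allobs],)+tuple([a[1:]] for a in allobs):
        b=min((fit(n,sub,x0,w) for w in ws),key=lambda r:r[1]); res.append(b)
    print(n,[(np.round(r[0],4).tolist(),round(r[1],3)) for r in res])
    P[n]=res[0][0]
    for k,c in ((0,ct),(1,cs)):
        m=hullmask(c,M[n](*P[n])).astype(np.uint8)
        cv2.drawContours(ov[k],cv2.findContours(m,0,1)[0],-1,(0,255,0),1)
pickle.dump(P,open('P.pkl','wb'))
for i in (0,1): cv2.imwrite(f'pics/fit{i}.png',cv2.resize(ov[i][90:390] if i==0 else ov[i],None,fx=1.42,fy=1.42)[:,:,::-1])
E
```

```text
jar_mid [([0.631, -0.2909], np.float64(0.19)), ([0.6265, -0.2913], np.float64(0.201)), ([0.6307, -0.2919], np.float64(0.174))]
weight_mid [([0.433, -0.0512], np.float64(0.137)), ([0.4321, -0.0513], np.float64(0.111)), ([0.4328, -0.0521], np.float64(0.154))]
timer_mid [([0.431, -0.3077, 0.2127], np.float64(0.15)), ([0.4315, -0.3081, 0.2157], np.float64(0.152)), ([0.4305, -0.3084, 0.082], np.float64(0.137))]
scoop_cup_mid [([0.5225, -0.0644], np.float64(0.096)), ([0.5198, -0.0644], np.float64(0.134)), ([0.5232, -0.0639], np.float64(0.054))]
tin_mid [([0.5382, -0.1717], np.float64(0.088)), ([0.5383, -0.172], np.float64(0.055)), ([0.5386, -0.1692], np.float64(0.112))]
cup_a_mid [([0.6412, -0.1716], np.float64(0.083)), ([0.6401, -0.1715], np.float64(0.091)), ([0.6412, -0.1715], np.float64(0.073))]
small_weight_mid [([0.423, -0.1771], np.float64(0.208)), ([0.423, -0.1771], np.float64(0.208))]
tray3 [([0.5196, 0.2663, -0.007], np.float64(0.082)), ([0.5197, 0.267, -0.0057], np.float64(0.076)), ([0.5203, 0.2657, -0.0141], np.float64(0.086))]
tray2 [([0.5407, 0.0967, -0.0681], np.float64(0.09)), ([0.5405, 0.0962, -0.0678], np.float64(0.09)), ([0.5398, 0.1001, -0.026], np.float64(0.087))]
```

View pics/fit0.png

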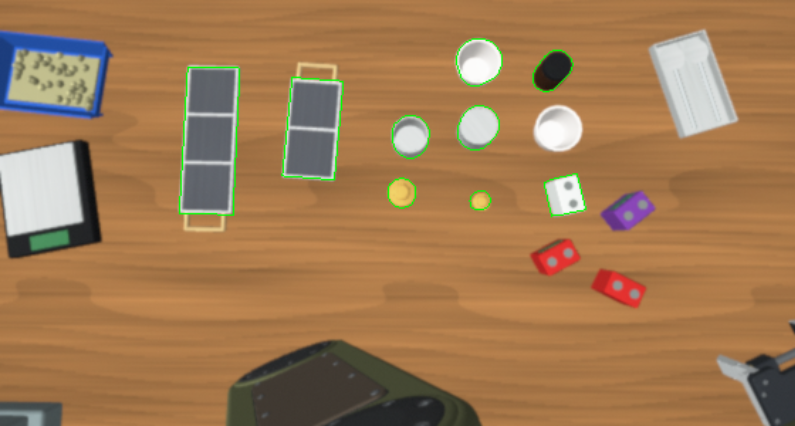

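View pics/fit1.png

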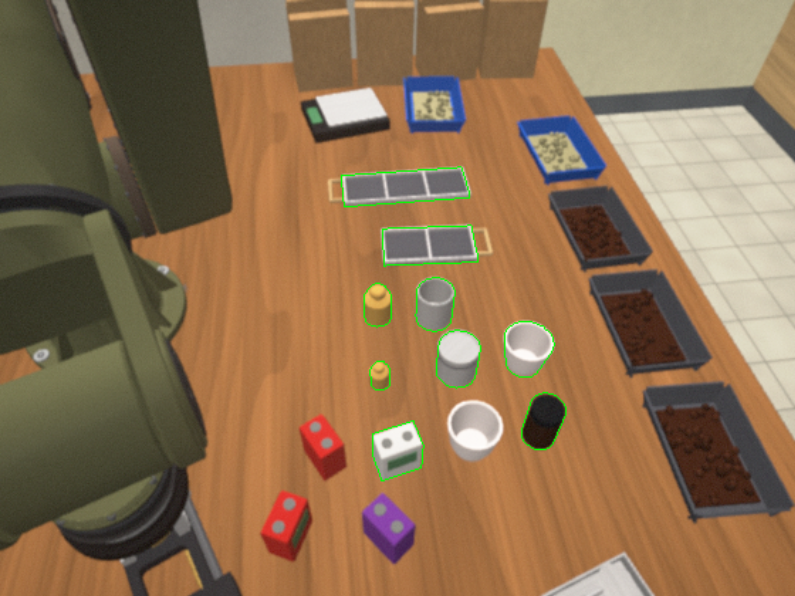

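Request:
play_rows(
  twist=[
    [0,0,-0.073],
    [0,0,-0.073],
    [0,0,0],
    [0,0,0],
    [0,0,0],
    [0,0,0],
    [0,0,0],
    [0,0,0],
  ],
  travel=[
    [0.655,0.631,0],
    [0.655,0.631,0],
    [0.655,0.631,0],
    [0.655,0.631,0],
    [0.655,0.631,0],
    [0.655,0.631,0],
    [0,0,0],
    [0,0,0],
  ],
  grip=[-0.4,-0.4,-0.4,-0.4,-0.4,-0.4,-0.4,-0.4],
  force=30,
)

```text
time_s: 1.95
ee_pos: [0.4315, -0.3076, 0.1858]
eef_rot: [-1.571, -0.0, -2.928]
force: [-0.2, -0.4, 0.5]
grip_width: 0.066
```

```bash
python3 - <<'E'
from h import *
c=shot('wrist','w1.png'); shot('top','t1.png'); o=ctrl.get_obs(); print(o['time_s'],o['ee_pos'],o['eef_rot'],o['grip_width'],o['qpos'])
E
```

```text
2.05 [ 0.43063552 -0.30875036  0.18583767] [-1.57071352e+00 -1.15483361e-04 -2.93085658e+00] 0.06577673703962307 [-6.91070228e-01  2.55123514e-01  1.57811020e+00 -1.46977151e-04
  1.30836561e+00  6.69028147e-01]
```

View pics/w1.png

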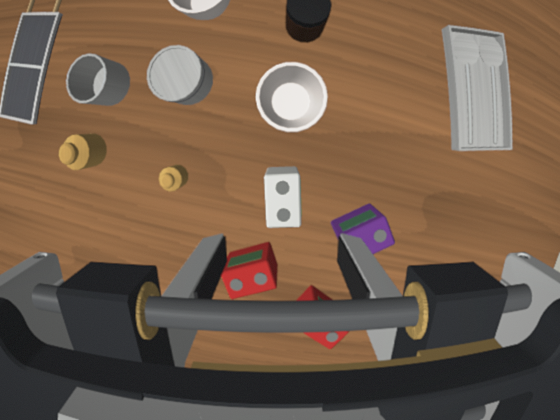

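Request:
play_rows(
  twist=[
    [0,0,0],
    [0,0,0],
    [0,0,0],
    [0,0,0],
    [0,0,0],
    [0,0,0],
    [0,0,0],
    [0,0,0],
    [0,0,0],
    [0,0,0],
    [0,0,0],
  ],
  travel=[
    [0,0,-0.7],
    [0,0,-0.7],
    [0,0,-0.7],
    [0,0,-0.6],
    [0,0,-0.35],
    [0,0,-0.18],
    [0,0,0],
    [0,0,0],
    [0,0,0],
    [0,0,0],
    [0,0,0],
  ],
  grip=[-0.4,-0.4,-0.4,-0.4,-0.4,-0.4,-0.4,1,1,1,1],
  force=25,
)

```text
time_s: 3.15
ee_pos: [0.4314, -0.3083, 0.0249]
eef_rot: [-1.57, 0.001, -2.93]
force: [-0.9, -0.5, 0.3]
grip_width: 0.0373
```

Request:
play_rows(
  twist=[
    [0,0,0],
    [0,0,0],
    [0,0,0],
    [0,0,0],
    [0,0,0],
    [0,0,0],
    [0,0,0],
    [0,0,0],
  ],
  travel=[
    [0,0,0],
    [0,0,0],
    [0,0,0.2],
    [0,0,0.4],
    [0,0,0.6],
    [0,0,0.6],
    [0,0,0.4],
    [0,0,0],
  ],
  grip=[1,1,1,1,1,1,1,1],
)

```text
time_s: 3.95
ee_pos: [0.4321, -0.3088, 0.1372]
eef_rot: [-1.567, 0.003, -2.93]
force: [-0.2, -0.5, -0.7]
grip_width: 0.036
```

Request:
play_rows(
  twist=[
    [0,0,-0.07],
    [0,0,-0.07],
    [0,0,0],
    [0,0,0],
    [0,0,0],
    [0,0,0],
    [0,0,0],
    [0,0,0],
    [0,0,0],
    [0,0,0],
    [0,0,0],
    [0,0,0],
  ],
  travel=[
    [0.1,0.36,0],
    [0.21,0.72,0],
    [0.21,0.72,0],
    [0.21,0.72,0],
    [0.21,0.72,0],
    [0.21,0.72,0],
    [0.21,0.72,0],
    [0.21,0.72,0],
    [0.21,0.72,0],
    [0.21,0.72,0],
    [0.21,0.72,0],
    [0.21,0.72,0],
  ],
  grip=[1,1,1,1,1,1,1,1,1,1,1,1],
)

```text
time_s: 5.15
ee_pos: [0.5513, 0.1074, 0.133]
eef_rot: [-1.571, -0.002, 3.133]
force: [0.4, -0.4, -0.3]
grip_width: 0.0357
```

Request:
play_rows(
  twist=[
    [0,0,0],
    [0,0,0],
    [0,0,0],
    [0,0,0],
    [0,0,0],
    [0,0,0],
    [0,0,0],
    [0,0,0],
  ],
  travel=[
    [0.21,0.72,0],
    [0.21,0.72,0],
    [0.21,0.72,0],
    [0.21,0.68,0],
    [0.1,0.36,0],
    [0,0,0],
    [0,0,0],
    [0,0,0],
  ],
  grip=[1,1,1,1,1,1,1,1],
)

```text
time_s: 5.95
ee_pos: [0.5984, 0.2649, 0.1338]
eef_rot: [-1.57, -0.001, 3.132]
force: [-0.6, -0.5, -0.7]
grip_width: 0.0361
```

```bash
python3 - <<'E'
from h import *
c=shot('wrist','w2.png'); o=ctrl.get_obs(); print(o['time_s'],o['ee_pos'],o['eef_rot'],o['grip_width'],o['qpos'])
E
```

```text
6.0 [0.59855659 0.26485223 0.13412018] [-1.57057652e+00 -4.39043869e-04  3.13211539e+00] 0.035708274211125955 [ 3.60660555e-01  5.75868438e-01  1.25033601e+00 -4.76432326e-05
  1.31587703e+00  1.94094613e+00]
```

View pics/w2.png

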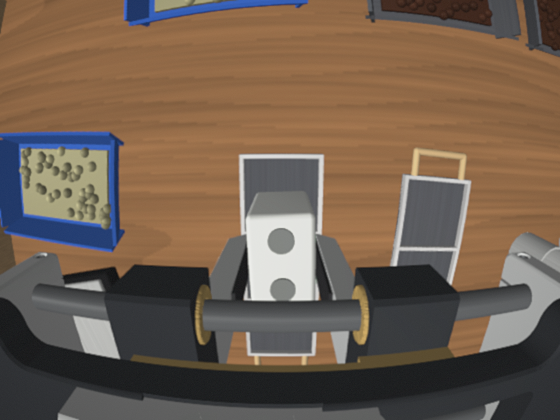

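Request:
play_rows(
  twist=[
    [0,0,0],
    [0,0,0],
    [0,0,0],
    [0,0,0],
    [0,0,0],
    [0,0,0],
    [0,0,0],
    [0,0,0],
    [0,0,0],
    [0,0,0],
  ],
  travel=[
    [0,0,-0.4],
    [0,0,-0.6],
    [0,0,-0.5],
    [0,0,-0.3],
    [0,0,-0.2],
    [0,0,-0.11],
    [0,0,0],
    [0,0,0],
    [0,0,0],
    [0,0,0],
  ],
  grip=[1,1,1,1,1,1,1,1,-0.4,-0.4],
)

```text
time_s: 7.0
ee_pos: [0.599, 0.2661, 0.0297]
eef_rot: [-1.571, 0.001, 3.133]
force: [0.5, 0.3, 0.5]
grip_width: 0.0487
```

Request:
play_rows(
  twist=[
    [0,0,0],
    [0,0,0],
    [0,0,0],
    [0,0,0],
    [0,0,0],
    [0,0,0],
    [0,0,0],
  ],
  travel=[
    [0,0,0],
    [0,0,0],
    [0,0,0.4],
    [0,0,0.6],
    [0,0,0.6],
    [0,0,0.5],
    [0,0,0],
  ],
  grip=[-0.4,-0.4,-0.4,-0.4,-0.4,-0.4,-0.4],
)

```text
time_s: 7.7
ee_pos: [0.6001, 0.2665, 0.138]
eef_rot: [-1.573, 0.006, 3.133]
force: [0.2, 0.4, -0.3]
grip_width: 0.0656
```

Request:
play_rows(
  twist=[
    [0,0,0],
    [0,0,0],
    [0,0,0],
    [0,0,0],
    [0,0,0],
    [0,0,0],
    [0,0,0],
    [0,0,0],
    [0,0,0],
    [0,0,0],
    [0,0,0],
    [0,0,0],
  ],
  travel=[
    [-0.2,-0.37,0],
    [-0.37,-0.71,0],
    [-0.37,-0.71,0],
    [-0.37,-0.71,0],
    [-0.37,-0.71,0],
    [-0.37,-0.71,0],
    [-0.37,-0.71,0],
    [-0.37,-0.71,0],
    [-0.37,-0.71,0],
    [-0.17,-0.3,0],
    [0,0,0],
    [0,0,0],
  ],
  grip=[-0.5,-0.5,-0.5,-0.5,-0.5,-0.5,-0.5,-0.5,-0.5,-0.5,-0.5,-0.5],
)

```text
time_s: 8.9
ee_pos: [0.4323, -0.0514, 0.1336]
eef_rot: [-1.571, -0.0, 3.132]
force: [0.9, 0.1, 0.1]
grip_width: 0.0703
```

```bash
python3 - <<'E'
from h import *
c=shot('wrist','w3.png'); o=ctrl.get_obs(); print(o['time_s'],o['ee_pos'],o['eef_rot'],o['grip_width'],o['qpos'])
c=shot('side','s3.png')
E
```

```text
8.95 [ 0.43241854 -0.05101823  0.13360511] [-1.57097929e+00 -2.06051248e-04  3.13340001e+00] 0.0704674383300046 [-2.01690630e-01  9.87694457e-02  1.89119611e+00  1.53174193e-04
  1.15186449e+00  1.37723604e+00]
```

View pics/w3.png

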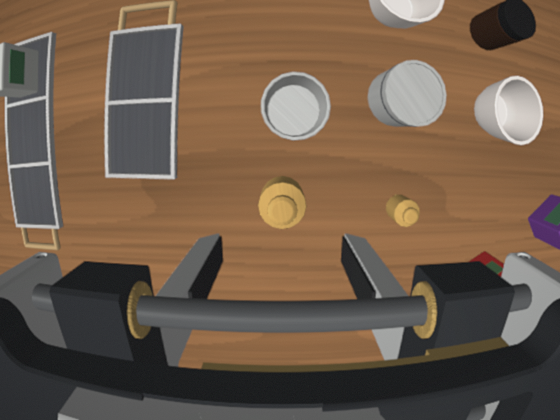

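View pics/s3.png

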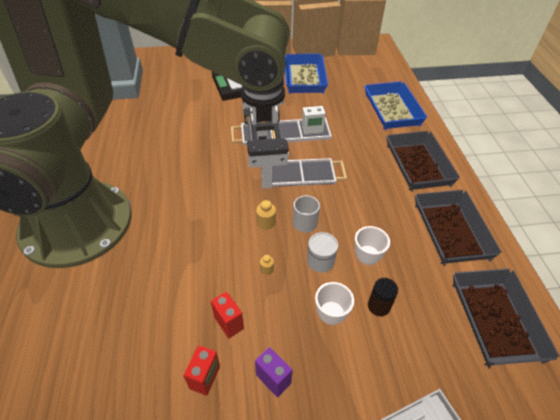

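Request:
play_rows(
  twist=[
    [0,0,0],
    [0,0,0],
    [0,0,0],
    [0,0,0],
    [0,0,0],
    [0,0,0],
    [0,0,0],
    [0,0,0],
    [0,0,0],
    [0,0,0],
    [0,0,0],
    [0,0,0],
  ],
  travel=[
    [0,0,-0.5],
    [0,0,-0.7],
    [0,0,-0.6],
    [0,0,-0.3],
    [0,0,-0.17],
    [0,0,0],
    [0,0,0],
    [0,0,0],
    [0,0,0],
    [0,0,0],
    [0,0,0],
    [0,0,0],
  ],
  grip=[-0.5,-0.5,-0.5,-0.5,-0.5,-0.5,1,1,1,1,1,1],
  force=45,
)

```text
time_s: 10.2
ee_pos: [0.4325, -0.0517, 0.0208]
eef_rot: [-1.571, 0.001, 3.133]
force: [-1.5, 0.1, 6.7]
grip_width: 0.0413
```

Request:
play_rows(
  twist=[
    [0,0,0],
    [0,0,0],
    [0,0,0],
    [0,0,0],
    [0,0,0],
    [0,0,0],
    [0,0,0],
  ],
  travel=[
    [0,0,0],
    [0,0,0.2],
    [0,0,0.4],
    [0,0,0.6],
    [0,0,0.6],
    [0,0,0.4],
    [0,0,0],
  ],
  grip=[1,1,1,1,1,1,1],
)

```text
time_s: 10.9
ee_pos: [0.433, -0.0518, 0.1327]
eef_rot: [-1.57, 0.004, 3.133]
force: [-0.4, -0.2, -6.0]
grip_width: 0.0413
```

```bash
python3 - <<'E'
from h import *
c=shot('wrist','w4.png'); o=ctrl.get_obs(); print(o['time_s'],o['ee_pos'],o['force'],o['moment'],o['grip_width'])
c=shot('side'); cv2.imwrite('pics/s4.png',cv2.resize(c['img'][80:260,180:400],None,fx=3,fy=3)[:,:,::-1])
E
```

```text
10.95 [ 0.4322268  -0.05163147  0.13077983] [ 0.18653455 -0.64041789 -6.33620926] [0.10462653 0.0433725  0.03041567] 0.041341809871322556
```

View pics/w4.png

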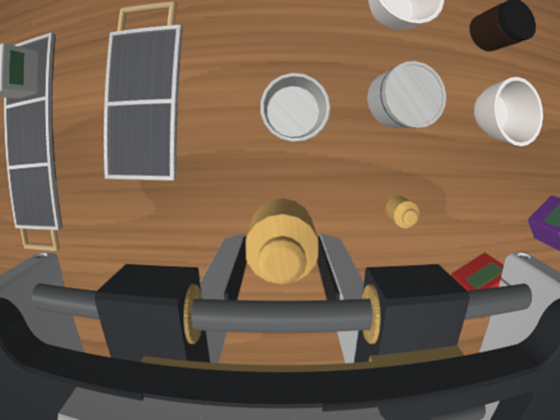

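View pics/s4.png

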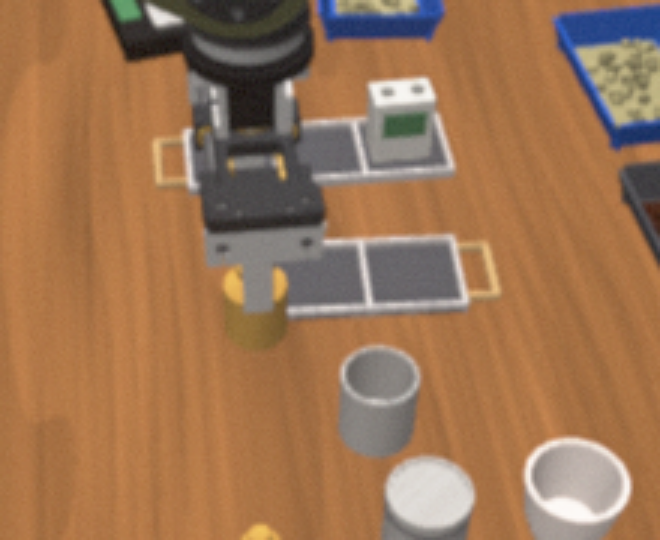

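Request:
play_rows(
  twist=[
    [0,0,0],
    [0,0,0],
    [0,0,0],
    [0,0,0],
    [0,0,0],
    [0,0,0],
    [0,0,0],
    [0,0,0],
    [0,0,0],
    [0,0,0],
    [0,0,0],
    [0,0,0],
  ],
  travel=[
    [0.05,0.36,0],
    [0.2,0.72,0],
    [0.2,0.72,0],
    [0.2,0.72,0],
    [0.2,0.72,0],
    [0.2,0.72,0],
    [0.2,0.72,0],
    [0.2,0.72,0],
    [0.2,0.72,0],
    [0.09,0.24,0],
    [0,0,0],
    [0,0,0],
  ],
  grip=[1,1,1,1,1,1,1,1,1,1,1,1],
)

```text
time_s: 12.2
ee_pos: [0.5185, 0.2656, 0.1288]
eef_rot: [-1.569, -0.002, 3.133]
force: [-0.3, 0.2, -6.3]
grip_width: 0.0416
```

Request:
play_rows(
  twist=[
    [0,0,0],
    [0,0,0],
    [0,0,0],
    [0,0,0],
    [0,0,0],
    [0,0,0],
    [0,0,0],
    [0,0,0],
  ],
  travel=[
    [0,0,-0.4],
    [0,0,-0.6],
    [0,0,-0.5],
    [0,0,-0.3],
    [0,0,-0.2],
    [0,0,-0.08],
    [0,0,0],
    [0,0,0],
  ],
  grip=[1,1,1,1,1,1,1,1],
)

```text
time_s: 13.0
ee_pos: [0.5197, 0.2665, 0.0273]
eef_rot: [-1.571, 0.001, 3.133]
force: [-0.5, 0.3, -6.2]
grip_width: 0.0417
```

Still about 3 mm up; lower a little more, then release and rise.

Request:
play_rows(
  twist=[
    [0,0,0],
    [0,0,0],
    [0,0,0],
    [0,0,0],
    [0,0,0],
    [0,0,0],
    [0,0,0],
  ],
  travel=[
    [0,0,-0.03],
    [0,0,-0.03],
    [0,0,0],
    [0,0,0],
    [0,0,0],
    [0,0,0],
    [0,0,0],
  ],
  grip=[1,1,1,-0.4,-0.4,-0.4,-0.4],
)

```text
time_s: 13.7
ee_pos: [0.5193, 0.2664, 0.0235]
eef_rot: [-1.571, 0.0, 3.133]
force: [-0.2, 0.6, -0.1]
grip_width: 0.0654
```

Request:
play_rows(
  twist=[
    [0,0,0],
    [0,0,0],
    [0,0,0],
    [0,0,0],
    [0,0,0],
    [0,0,0],
  ],
  travel=[
    [0,0,0.4],
    [0,0,0.6],
    [0,0,0.6],
    [0,0,0.5],
    [0,0,0],
    [0,0,0],
  ],
  grip=[-0.4,-0.4,-0.4,-0.4,-0.4,-0.4],
)

```text
time_s: 14.3
ee_pos: [0.5191, 0.2664, 0.1283]
eef_rot: [-1.571, 0.0, 3.133]
force: [-0.2, 0.5, -0.3]
grip_width: 0.0659
```

Request:
play_rows(
  twist=[
    [0,0,0],
    [0,0,0],
    [0,0,0],
    [0,0,0],
    [0,0,0],
    [0,0,0],
    [0,0,0],
    [0,0,0],
    [0,0,0],
    [0,0,0],
    [0,0,0],
    [0,0,0],
  ],
  travel=[
    [0.07,-0.37,0.1],
    [0.14,-0.72,0],
    [0.14,-0.72,0],
    [0.14,-0.72,0],
    [0.14,-0.72,0],
    [0.14,-0.72,0],
    [0.14,-0.72,0],
    [0.14,-0.72,0],
    [0.14,-0.72,0],
    [0.14,-0.72,0],
    [0.14,-0.72,0],
    [0.14,-0.72,0],
  ],
  grip=[-0.5,-0.5,-0.5,-0.5,-0.5,-0.5,-0.5,-0.5,-0.5,-0.5,-0.5,-0.5],
)

```text
time_s: 15.5
ee_pos: [0.5992, -0.1495, 0.1317]
eef_rot: [-1.571, -0.002, 3.133]
force: [0.5, 0.1, 0.9]
grip_width: 0.0705
```

Request:
play_rows(
  twist=[
    [0,0,0],
    [0,0,0],
    [0,0,0],
    [0,0,0],
    [0,0,0],
    [0,0,0],
    [0,0,0],
  ],
  travel=[
    [0.15,-0.72,0],
    [0.15,-0.72,0],
    [0.15,-0.72,0],
    [0.1,-0.5,0],
    [0.05,-0.2,0],
    [0,0,0],
    [0,0,0],
  ],
  grip=[-0.5,-0.5,-0.5,-0.5,-0.5,-0.5,-0.5],
)

```text
time_s: 16.2
ee_pos: [0.6295, -0.2899, 0.1326]
eef_rot: [-1.572, -0.001, 3.134]
force: [-1.0, 0.4, -0.1]
grip_width: 0.0705
```

```bash
python3 - <<'E'
from h import *
c=shot('wrist','w5.png'); o=ctrl.get_obs(); print(o['time_s'],o['ee_pos'],o['eef_rot'],o['force'],o['grip_width'])
c=shot('side','s5.png')
E
```

```text
16.25 [ 0.62966261 -0.28966967  0.1330177 ] [-1.57130975e+00 -5.75428192e-04  3.13429575e+00] [ 0.56042265  0.26553656 -0.71308664] 0.07083025366062218
```

View pics/w5.png

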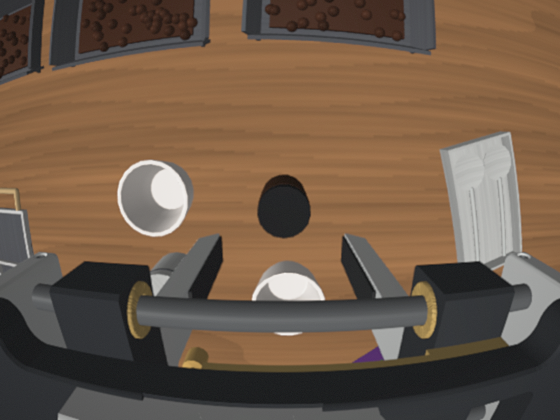

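View pics/s5.png

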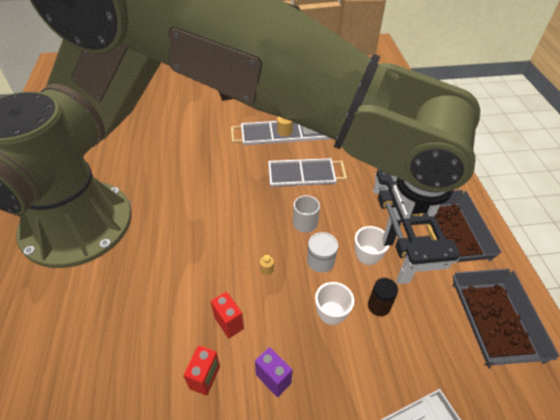

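Request:
play_rows(
  twist=[
    [0,0,0],
    [0,0,0],
    [0,0,0],
    [0,0,0],
    [0,0,0],
    [0,0,0],
    [0,0,0],
    [0,0,0],
    [0,0,0],
    [0,0,0],
    [0,0,0],
    [0,0,0],
  ],
  travel=[
    [0,0,-0.5],
    [0,0,-0.6],
    [0,0,-0.5],
    [0,0,-0.3],
    [0,0,-0.2],
    [0,0,0],
    [0,0,0],
    [0,0,0],
    [0,0,0],
    [0,0,0],
    [0,0,0],
    [0,0,0],
  ],
  grip=[-0.5,-0.5,-0.5,-0.5,-0.5,-0.5,1,1,1,1,1,1],
  force=25,
)

```text
time_s: 17.5
ee_pos: [0.63, -0.2914, 0.0291]
eef_rot: [-1.57, 0.001, 3.133]
force: [0.4, -1.1, 6.3]
grip_width: 0.0447
```

Request:
play_rows(
  twist=[
    [0,0,0],
    [0,0,0],
    [0,0,0],
    [0,0,0],
    [0,0,0],
    [0,0,0],
    [0,0,0],
  ],
  travel=[
    [0,0,0],
    [0,0,0.2],
    [0,0,0.4],
    [0,0,0.6],
    [0,0,0.6],
    [0,0,0.4],
    [0,0,0],
  ],
  grip=[1,1,1,1,1,1,1],
)

```text
time_s: 18.2
ee_pos: [0.6306, -0.2915, 0.1417]
eef_rot: [-1.569, 0.004, 3.133]
force: [0.4, 0.1, -2.7]
grip_width: 0.045
```

```bash
python3 - <<'E'
from h import *
c=shot('wrist','w6.png'); o=ctrl.get_obs(); print(o['time_s'],o['ee_pos'],o['eef_rot'],o['force'],o['grip_width'])
E
```

```text
18.25 [ 0.62989704 -0.29116935  0.13919054] [-1.57015823e+00  1.41456827e-03  3.13319556e+00] [-0.3856784   0.61014131 -2.42855962] 0.04490421415917781
```

View pics/w6.png

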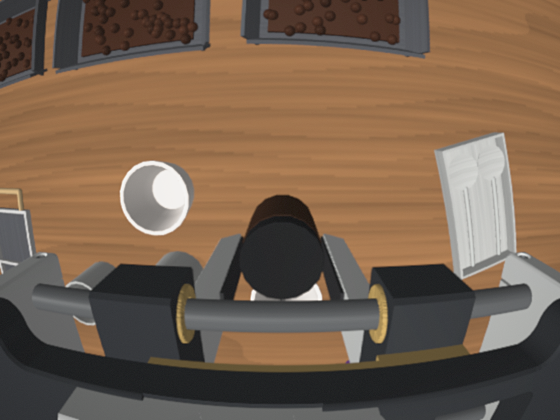

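Request:
play_rows(
  twist=[
    [0,0,0],
    [0,0,0],
    [0,0,0],
    [0,0,0],
    [0,0,0],
    [0,0,0],
    [0,0,0],
    [0,0,0],
    [0,0,0],
    [0,0,0],
    [0,0,0],
    [0,0,0],
  ],
  travel=[
    [-0.12,0.36,0],
    [-0.245,0.72,0],
    [-0.245,0.72,0],
    [-0.245,0.72,0],
    [-0.245,0.72,0],
    [-0.245,0.72,0],
    [-0.245,0.72,0],
    [-0.245,0.72,0],
    [-0.245,0.72,0],
    [-0.245,0.72,0],
    [-0.245,0.72,0],
    [-0.245,0.72,0],
  ],
  grip=[1,1,1,1,1,1,1,1,1,1,1,1],
)

```text
time_s: 19.45
ee_pos: [0.4873, 0.1241, 0.1368]
eef_rot: [-1.57, -0.003, 3.133]
force: [1.2, 1.0, -3.0]
grip_width: 0.045
```

Request:
play_rows(
  twist=[
    [0,0,0],
    [0,0,0],
    [0,0,0],
    [0,0,0],
    [0,0,0],
    [0,0,0],
    [0,0,0],
  ],
  travel=[
    [-0.245,0.72,0],
    [-0.245,0.72,0],
    [-0.245,0.72,0],
    [-0.18,0.5,0],
    [-0.08,0.23,0],
    [0,0,0],
    [0,0,0],
  ],
  grip=[1,1,1,1,1,1,1],
)

```text
time_s: 20.15
ee_pos: [0.4392, 0.2665, 0.1377]
eef_rot: [-1.57, -0.001, 3.133]
force: [-0.6, -0.6, -2.0]
grip_width: 0.0448
```

```bash
python3 - <<'E'
from h import *
c=shot('wrist','w7.png'); o=ctrl.get_obs(); print(o['time_s'],o['ee_pos'],o['eef_rot'],o['force'],o['grip_width'],o['qpos'])
E
```

```text
20.2 [0.43941907 0.26628125 0.13788936] [-1.57022087e+00 -6.45922792e-04  3.13222969e+00] [-0.16032515 -0.2817656  -2.38699091] 0.04507938755680918 [ 4.73633420e-01  2.66024823e-01  1.68074128e+00 -2.25311139e-04
  1.19566586e+00  2.05387516e+00]
```

View pics/w7.png

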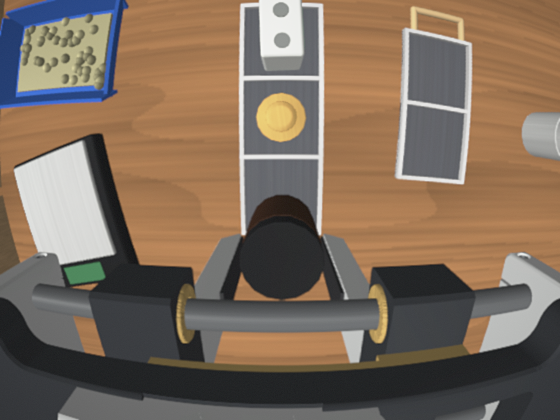

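Request:
play_rows(
  twist=[
    [0,0,0],
    [0,0,0],
    [0,0,0],
    [0,0,0],
    [0,0,0],
    [0,0,0],
    [0,0,0],
    [0,0,0],
    [0,0,0],
  ],
  travel=[
    [0,0,-0.4],
    [0,0,-0.6],
    [0,0,-0.5],
    [0,0,-0.3],
    [0,0,-0.2],
    [0,0,-0.09],
    [0,0,-0.02],
    [0,0,0],
    [0,0,0],
  ],
  grip=[1,1,1,1,1,1,1,1,1],
)

```text
time_s: 21.1
ee_pos: [0.4395, 0.2675, 0.0335]
eef_rot: [-1.571, 0.001, 3.133]
force: [0.1, 0.3, -2.3]
grip_width: 0.0451
```

Request:
play_rows(
  twist=[
    [0,0,0],
    [0,0,0],
    [0,0,0],
    [0,0,0],
    [0,0,0],
    [0,0,0],
    [0,0,0],
    [0,0,0],
    [0,0,0],
    [0,0,0],
    [0,0,0],
    [0,0,0],
  ],
  travel=[
    [0,0,-0.03],
    [0,0,0],
    [0,0,0],
    [0,0,0],
    [0,0,0],
    [0,0,0],
    [0,0,0.4],
    [0,0,0.6],
    [0,0,0.6],
    [0,0,0.5],
    [0,0,0],
    [0,0,0],
  ],
  grip=[1,1,-0.4,-0.4,-0.4,-0.4,-0.4,-0.4,-0.4,-0.4,-0.4,-0.4],
)

```text
time_s: 22.3
ee_pos: [0.4391, 0.2674, 0.1362]
eef_rot: [-1.571, 0.0, 3.133]
force: [-0.5, 0.5, -0.3]
grip_width: 0.0657
```

Request:
play_rows(
  twist=[
    [0,0,0],
    [0,0,0],
    [0,0,0],
    [0,0,0],
    [0,0,0],
    [0,0,0],
    [0,0,0],
    [0,0,0],
    [0,0,0],
    [0,0,0],
    [0,0,0],
    [0,0,0],
  ],
  travel=[
    [0.1,-0.37,0],
    [0.18,-0.72,0],
    [0.18,-0.72,0],
    [0.18,-0.72,0],
    [0.18,-0.72,0],
    [0.18,-0.72,0],
    [0.18,-0.72,0],
    [0.18,-0.72,0],
    [0.18,-0.72,0],
    [0.13,-0.5,0],
    [0,0,0],
    [0,0,0],
  ],
  grip=[-0.7,-0.7,-0.7,-0.7,-0.7,-0.7,-0.7,-0.7,-0.7,-0.7,-0.7,-0.7],
)

```text
time_s: 23.5
ee_pos: [0.5221, -0.064, 0.1351]
eef_rot: [-1.571, -0.002, 3.132]
force: [-1.1, 0.3, 0.0]
grip_width: 0.0804
```

```bash
python3 - <<'E'
from h import *
c=shot('wrist','w8.png'); o=ctrl.get_obs(); print(o['time_s'],o['ee_pos'],o['eef_rot'],o['force'],o['grip_width'],o['qpos'])
c=shot('side'); cv2.imwrite('pics/s8.png',cv2.resize(c['img'][80:340,180:460],None,fx=2,fy=2)[:,:,::-1])
E
```

```text
23.55 [ 0.52212584 -0.06345672  0.1354181 ] [-1.57126253e+00 -1.58049669e-03  3.13321531e+00] [-0.21471031  0.74295128  0.31206076] 0.08003107334678015 [-1.90679563e-01  2.95297906e-01  1.64905727e+00  1.84564281e-04
  1.19887631e+00  1.38842727e+00]
```

View pics/w8.png

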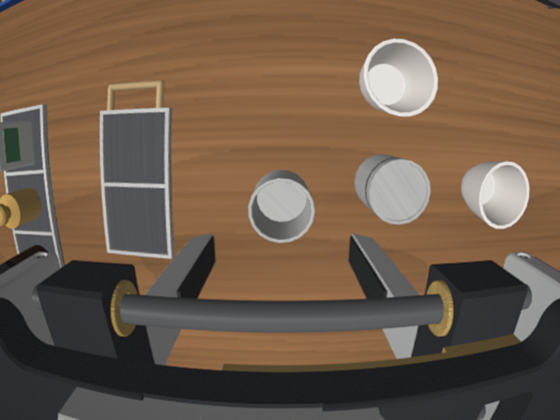

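View pics/s8.png

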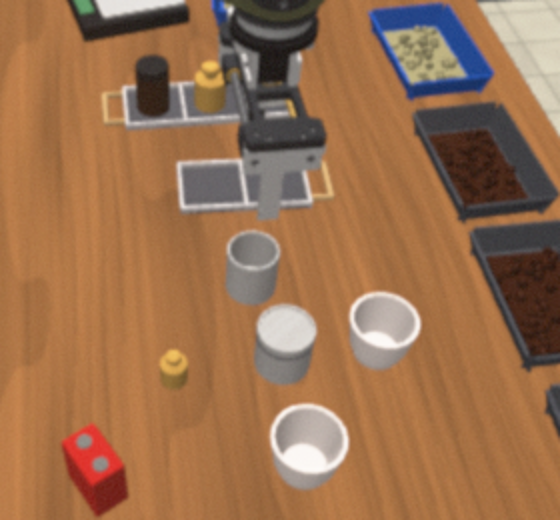

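Request:
play_rows(
  twist=[
    [0,0,0],
    [0,0,0],
    [0,0,0],
    [0,0,0],
    [0,0,0],
    [0,0,0],
    [0,0,0],
    [0,0,0],
    [0,0,0],
    [0,0,0],
    [0,0,0],
    [0,0,0],
  ],
  travel=[
    [0,0,-0.5],
    [0,0,-0.6],
    [0,0,-0.5],
    [0,0,-0.35],
    [0,0,-0.22],
    [0,0,0],
    [0,0,0],
    [0,0,0],
    [0,0,0],
    [0,0,0],
    [0,0,0],
    [0,0,0],
  ],
  grip=[-0.7,-0.7,-0.7,-0.7,-0.7,-0.7,1,1,1,1,1,1],
  force=22,
)

```text
time_s: 24.8
ee_pos: [0.5231, -0.0641, 0.0286]
eef_rot: [-1.571, 0.001, 3.133]
force: [-1.1, 1.7, 6.5]
grip_width: 0.0578
```

Request:
play_rows(
  twist=[
    [0,0,0],
    [0,0,0],
    [0,0,0],
    [0,0,0],
    [0,0,0],
    [0,0,0],
    [0,0,0],
  ],
  travel=[
    [0,0,0],
    [0,0,0.2],
    [0,0,0.4],
    [0,0,0.6],
    [0,0,0.6],
    [0,0,0.4],
    [0,0,0],
  ],
  grip=[1,1,1,1,1,1,1],
)

```text
time_s: 25.5
ee_pos: [0.5238, -0.0644, 0.1408]
eef_rot: [-1.57, 0.005, 3.133]
force: [-0.0, 0.4, -1.2]
grip_width: 0.0579
```

```bash
python3 - <<'E'
from h import *
c=shot('wrist','w9.png'); o=ctrl.get_obs(); print(o['time_s'],o['ee_pos'],o['eef_rot'],o['force'],o['grip_width'])
E
```

```text
25.55 [ 0.52295333 -0.06423971  0.13871016] [-1.57036740e+00  1.97260016e-03  3.13308189e+00] [-0.33833471  0.40501004 -2.34967116] 0.05757735290170042
```

View pics/w9.png

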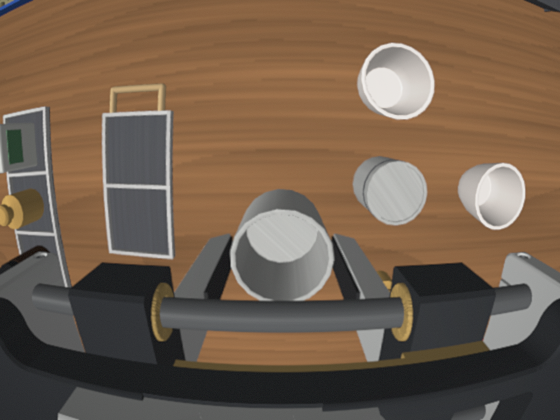

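Request:
play_rows(
  twist=[
    [0,0,-0.04],
    [0,0,0],
    [0,0,0],
    [0,0,0],
    [0,0,0],
    [0,0,0],
    [0,0,0],
    [0,0,0],
  ],
  travel=[
    [0.13,0.37,0],
    [0.26,0.72,0],
    [0.26,0.72,0],
    [0.26,0.72,0],
    [0.17,0.46,0],
    [0.07,0.18,0],
    [0,0,0],
    [0,0,0],
  ],
  grip=[1,1,1,1,1,1,1,1],
)

```text
time_s: 26.35
ee_pos: [0.5797, 0.0934, 0.1371]
eef_rot: [-1.57, -0.001, 3.07]
force: [0.3, 0.1, -0.7]
grip_width: 0.0578
```

```bash
python3 - <<'E'
from h import *
c=shot('wrist','w10.png'); o=ctrl.get_obs(); print(o['time_s'],o['ee_pos'],o['eef_rot'],o['force'],o['grip_width'])
E
```

```text
26.4 [0.57977271 0.09323241 0.13741337] [-1.57048916e+00 -7.83055806e-04  3.06931446e+00] [-0.22375812 -0.58588925 -1.95688341] 0.05751277038579501
```

View pics/w10.png

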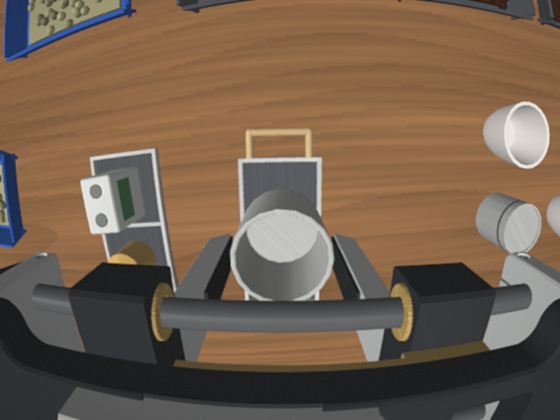

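Request:
play_rows(
  twist=[
    [0,0,0],
    [0,0,0],
    [0,0,0],
    [0,0,0],
    [0,0,0],
    [0,0,0],
    [0,0,0],
    [0,0,0],
    [0,0,0],
  ],
  travel=[
    [0,0,-0.4],
    [0,0,-0.6],
    [0,0,-0.5],
    [0,0,-0.3],
    [0,0,-0.2],
    [0,0,-0.1],
    [0,0,-0.02],
    [0,0,0],
    [0,0,0],
  ],
  grip=[1,1,1,1,1,1,1,1,1],
)

```text
time_s: 27.3
ee_pos: [0.5806, 0.0945, 0.0327]
eef_rot: [-1.571, 0.001, 3.07]
force: [-0.6, 0.2, -1.7]
grip_width: 0.0574
```

Request:
play_rows(
  twist=[
    [0,0,0],
    [0,0,0],
    [0,0,0],
    [0,0,0],
    [0,0,0],
    [0,0,0],
    [0,0,0],
    [0,0,0],
    [0,0,0],
    [0,0,0],
    [0,0,0],
    [0,0,0],
  ],
  travel=[
    [0,0,-0.02],
    [0,0,0],
    [0,0,0],
    [0,0,0],
    [0,0,0],
    [0,0,0],
    [0,0,0.4],
    [0,0,0.6],
    [0,0,0.6],
    [0,0,0.5],
    [0,0,0],
    [0,0,0],
  ],
  grip=[1,1,-0.7,-0.7,-0.7,-0.7,-0.7,-0.7,-0.7,-0.7,-0.7,-0.7],
)

```text
time_s: 28.5
ee_pos: [0.5801, 0.0944, 0.1357]
eef_rot: [-1.571, 0.0, 3.07]
force: [0.1, 0.5, -0.3]
grip_width: 0.0797
```

Request:
play_rows(
  twist=[
    [0,0,0.04],
    [0,0,0],
    [0,0,0],
    [0,0,0],
    [0,0,0],
    [0,0,0],
    [0,0,0],
    [0,0,0],
    [0,0,0],
    [0,0,0],
    [0,0,0],
  ],
  travel=[
    [-0.06,-0.36,0],
    [-0.115,-0.72,0],
    [-0.115,-0.72,0],
    [-0.115,-0.72,0],
    [-0.115,-0.72,0],
    [-0.115,-0.72,0],
    [-0.115,-0.72,0],
    [-0.07,-0.45,0],
    [-0.02,-0.19,0],
    [0,0,0],
    [0,0,0],
  ],
  grip=[-0.75,-0.75,-0.75,-0.75,-0.75,-0.75,-0.75,-0.75,-0.75,-0.75,-0.75],
)

```text
time_s: 29.6
ee_pos: [0.5382, -0.1706, 0.1353]
eef_rot: [-1.571, -0.001, 3.134]
force: [-0.5, 0.0, -0.6]
grip_width: 0.082
```

```bash
python3 - <<'E'
from h import *
c=shot('wrist','w11.png'); o=ctrl.get_obs(); print(o['time_s'],o['ee_pos'],o['eef_rot'],o['force'],o['grip_width'])
E
```

```text
29.65 [ 0.53827055 -0.17045352  0.13544933] [-1.57119967e+00 -5.92738239e-04  3.13416152e+00] [-0.63169388  1.01823015  0.27582232] 0.08215176572438654
```

View pics/w11.png

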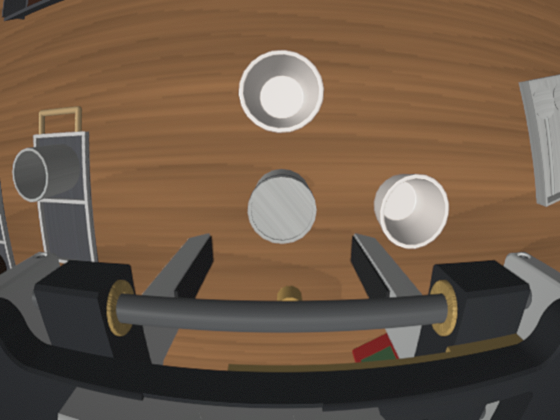

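Request:
play_rows(
  twist=[
    [0,0,0],
    [0,0,0],
    [0,0,0],
    [0,0,0],
    [0,0,0],
    [0,0,0],
    [0,0,0],
    [0,0,0],
    [0,0,0],
    [0,0,0],
    [0,0,0],
    [0,0,0],
  ],
  travel=[
    [0,0,-0.5],
    [0,0,-0.6],
    [0,0,-0.5],
    [0,0,-0.35],
    [0,0,-0.23],
    [0,0,0],
    [0,0,0],
    [0,0,0],
    [0,0,0],
    [0,0,0],
    [0,0,0],
    [0,0,0],
  ],
  grip=[-0.75,-0.75,-0.75,-0.75,-0.75,-0.75,1,1,1,1,1,1],
  force=22,
)

```text
time_s: 30.85
ee_pos: [0.5386, -0.1717, 0.0277]
eef_rot: [-1.57, 0.001, 3.133]
force: [-1.0, 1.4, 6.5]
grip_width: 0.0595
```

Request:
play_rows(
  twist=[
    [0,0,0],
    [0,0,0],
    [0,0,0],
    [0,0,0],
    [0,0,0],
    [0,0,0],
    [0,0,0],
  ],
  travel=[
    [0,0,0],
    [0,0,0.2],
    [0,0,0.4],
    [0,0,0.6],
    [0,0,0.6],
    [0,0,0.4],
    [0,0,0],
  ],
  grip=[1,1,1,1,1,1,1],
)

```text
time_s: 31.55
ee_pos: [0.5392, -0.1721, 0.14]
eef_rot: [-1.569, 0.005, 3.133]
force: [0.5, -0.5, -2.5]
grip_width: 0.0596
```

```bash
python3 - <<'E'
from h import *
c=shot('wrist','w12.png'); o=ctrl.get_obs(); print(o['time_s'],o['ee_pos'],o['eef_rot'],o['force'],o['grip_width'])
E
```

```text
31.6 [ 0.53843952 -0.17178828  0.13774012] [-1.57005214e+00  1.82482770e-03  3.13306883e+00] [ 0.19231315  0.10580922 -3.17753268] 0.059080544459665076
```

View pics/w12.png

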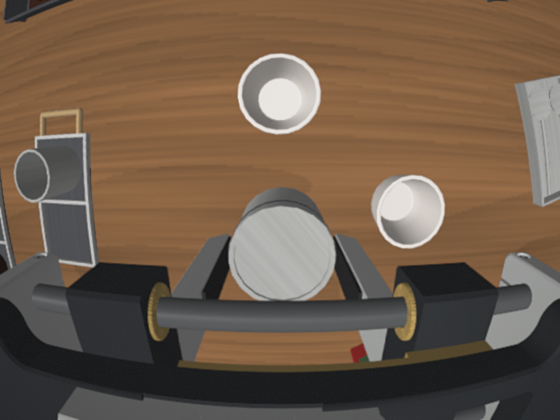

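Request:
play_rows(
  twist=[
    [0,0,-0.04],
    [0,0,0],
    [0,0,0],
    [0,0,0],
    [0,0,0],
    [0,0,0],
    [0,0,0],
    [0,0,0],
    [0,0,0],
    [0,0,0],
    [0,0,0],
  ],
  travel=[
    [-0.05,0.36,0],
    [-0.1,0.72,0],
    [-0.1,0.72,0],
    [-0.1,0.72,0],
    [-0.1,0.72,0],
    [-0.1,0.72,0],
    [-0.1,0.72,0],
    [-0.07,0.5,0],
    [-0.03,0.25,0],
    [0,0,0],
    [0,0,0],
  ],
  grip=[1,1,1,1,1,1,1,1,1,1,1],
)

```text
time_s: 32.7
ee_pos: [0.5006, 0.0991, 0.1363]
eef_rot: [-1.57, -0.001, 3.07]
force: [0.4, -0.6, -2.6]
grip_width: 0.0596
```

```bash
python3 - <<'E'
from h import *
c=shot('wrist','w13.png'); o=ctrl.get_obs(); print(o['time_s'],o['ee_pos'],o['eef_rot'],o['force'],o['grip_width'])
E
```

```text
32.75 [0.50070588 0.09884516 0.13642034] [-1.57045061e+00 -6.21670813e-04  3.06951406e+00] [-0.22990975 -0.45108493 -2.08480562] 0.059496363586297264
```

View pics/w13.png

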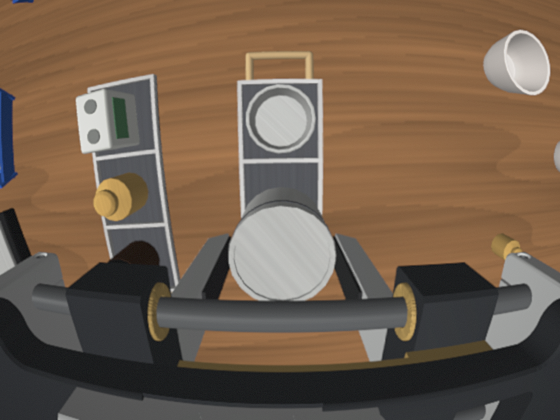

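Aligned over the empty bay (tin at col 282, tray midline col 281). Lowering and releasing.

Request:
play_rows(
  twist=[
    [0,0,0],
    [0,0,0],
    [0,0,0],
    [0,0,0],
    [0,0,0],
    [0,0,0],
    [0,0,0],
    [0,0,0],
    [0,0,0],
  ],
  travel=[
    [0,0,-0.4],
    [0,0,-0.6],
    [0,0,-0.5],
    [0,0,-0.3],
    [0,0,-0.2],
    [0,0,-0.1],
    [0,0,-0.04],
    [0,0,0],
    [0,0,0],
  ],
  grip=[1,1,1,1,1,1,1,1,1],
)

```text
time_s: 33.65
ee_pos: [0.5013, 0.0996, 0.0307]
eef_rot: [-1.571, 0.002, 3.07]
force: [-0.6, -2.0, 2.7]
grip_width: 0.0598
```

Request:
play_rows(
  twist=[
    [0,0,0],
    [0,0,0],
    [0,0,0],
    [0,0,0],
    [0,0,0],
    [0,0,0],
    [0,0,0],
    [0,0,0],
    [0,0,0],
    [0,0,0],
    [0,0,0],
    [0,0,0],
  ],
  travel=[
    [0,0,0],
    [0,0,0],
    [0,0,0],
    [0,0,0],
    [0,0,0],
    [0,0,0.4],
    [0,0,0.6],
    [0,0,0.6],
    [0,0,0.6],
    [0,0,0.6],
    [0,0,0.2],
    [0,0,0],
  ],
  grip=[-0.7,-0.7,-0.7,-0.7,-0.7,-0.7,-0.7,-0.7,-0.7,-0.7,-0.7,-0.7],
)

```text
time_s: 34.85
ee_pos: [0.5011, 0.1, 0.1806]
eef_rot: [-1.571, 0.002, 3.07]
force: [0.6, 0.2, 0.8]
grip_width: 0.0799
```

Request:
play_rows(
  twist=[
    [0,0,0],
    [0,0,0],
    [0,0,0],
    [0,0,0],
    [0,0,0],
    [0,0,0],
    [0,0,0],
    [0,0,0],
    [0,0,0],
    [0,0,0],
    [0,0,0],
    [0,0,0],
  ],
  travel=[
    [-0.1,-0.4,0],
    [-0.3,-0.8,0],
    [-0.3,-0.8,0],
    [-0.3,-0.8,0],
    [-0.3,-0.8,0],
    [-0.3,-0.8,0],
    [-0.2,-0.8,0],
    [-0.1,-0.8,0],
    [0,-0.8,0],
    [0,-0.4,0],
    [0,0,0],
    [0,0,0],
  ],
  grip=[-0.7,-0.7,-0.7,-0.7,-0.7,-0.7,-0.7,-0.7,-0.7,-0.7,-0.7,-0.7],
)

```text
time_s: 36.05
ee_pos: [0.4052, -0.2595, 0.1784]
eef_rot: [-1.572, -0.002, 3.07]
force: [-0.8, 0.8, -0.4]
grip_width: 0.08
```

```bash
python3 - <<'E'
from h import *
c=shot('top','t14.png'); shot('side','s14.png'); o=ctrl.get_obs(); print(o['time_s'],o['ee_pos'],o['eef_rot'],o['force'],o['grip_width'])
E
```

```text
36.15 [ 0.40559771 -0.25900823  0.17915969] [-1.57155553e+00 -9.00801960e-04  3.07121740e+00] [-0.73082763 -0.21110199 -0.44845907] 0.07981548084828637
```

View pics/t14.png

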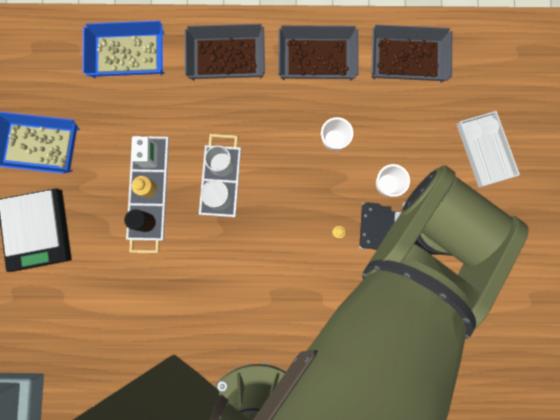

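View pics/s14.png

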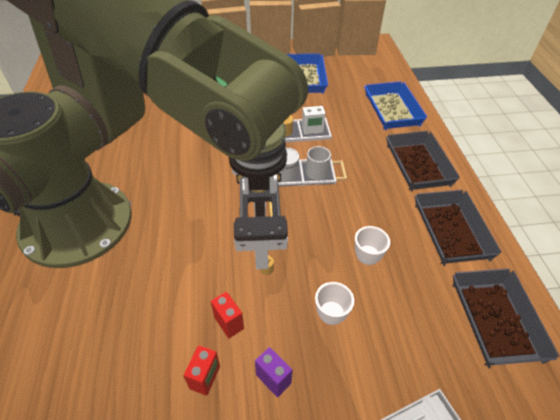

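```bash
python3 - <<'E'
from loc import *
import pickle
P=pickle.load(open('P.pkl','rb')); ct=shot('top')
S=lambda f:(lambda *p:[(a,b,z+.003) for a,b,z in f(*p)])
B={}
for n,t,x in [('jar_mid','tray3',-.08),('weight_mid','tray3',0),('timer_mid','tray3',.08),('scoop_cup_mid','tray2',-.04),('tin_mid','tray2',.04)]:
    px,py,w=P[t]; w+=np.pi*(t=='tray2'); B[n]=(t,x,px,py,w,(px+np.cos(w)*x,py+np.sin(w)*x))
img=ct['img'].copy()
for n,(t,x,px,py,w,b) in B.items():
    M[n]=S(M[n])
    r=sorted(ctrl.trace(n,ct),key=lambda d:np.hypot(*(atz(ct,d['point'],.035)[:2]-b)))
    if not r: print(n,'none'); continue
    p,c=fit(n,[(ct,r[0]['pixels'])],b,0. if n=='timer_mid' else None)
    d=p[:2]-[px,py]; print(n,np.round([np.cos(w)*d[0]+np.sin(w)*d[1]-x,-np.sin(w)*d[0]+np.cos(w)*d[1]],4),round(c,3))
    cv2.drawContours(img,cv2.findContours(hullmask(ct,M[n](*p)).astype(np.uint8),0,1)[0],-1,(0,255,0),1)
cv2.imwrite('pics/chk.png',cv2.resize(img[110:270,100:280],None,fx=3.5,fy=3.5)[:,:,::-1])
a=cv2.imread('pics/top0.png').astype(int); 
for r0,r1,c0,c1 in [(112,152,315,360),(160,200,372,412),(222,242,328,350)]: print(np.abs(a[r0:r1,c0:c1,::-1]-ct['img'][r0:r1,c0:c1]).mean())
E
```

```text
jar_mid [ 0.0001 -0.0004] 0.087
weight_mid [-0.0007 -0.0008] 0.168
timer_mid [-0.0023 -0.0008] 0.161
scoop_cup_mid [ 0.0021 -0.0005] 0.12
tin_mid [0.0005 0.0001] 0.073
5.802777777777778
6.208541666666667
6.375
```

View pics/chk.png

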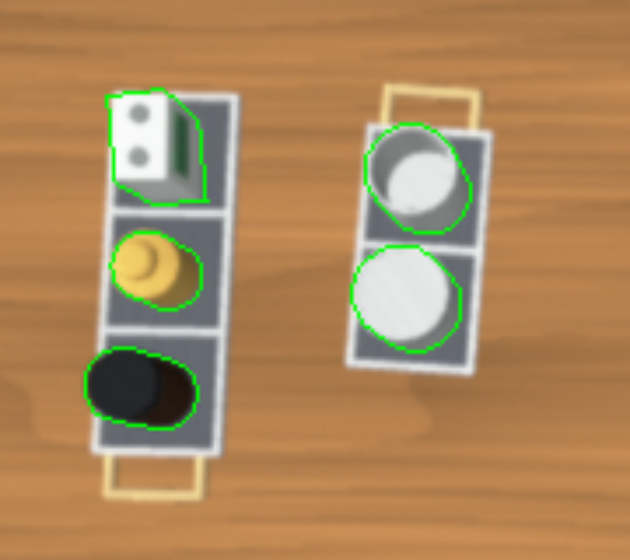

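All five sit within about 3 mm of their bay centres and fit an upright model. Handing in.

```bash
python3 -c "
from station import ctrl
print(ctrl.hand_in())"
```

```text
the job is handed in; nothing more can be done
None
```

I filled both kit trays and handed the job in at about 36 s of the 141 s allowed. From the handle, tray3 holds the jar, the larger brass weight and the timer. Tray2 holds the dosing cup, then the tin.

**Placement:** In a last top-view model fit, all five are within about 3 mm of their bay centres (the allowance is 21 mm). The same fit matches them standing upright on the bay floors.

**Things left alone:** The two white cups and the small weight look unchanged between the first and last top pictures.

**End state:** The gripper is open and clear of everything.

**Checks that were rough or disagreed:**
- Gripped widths of the weight and jar read 1–3 mm under their diameters (41 and 45 mm against 44 and 46). The pictures showed both held straight.
- The final check used only the top camera, because the arm blocked part of the side view. I did not measure tilt or height separately.

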